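Open the folding stand and stand the chopping board on it

TASK

Set up the folding board stand: lift its folded-down back until it snaps over and stays fully open, and only then take the washed chopping board (the dark wooden one with the grip hole) out of the plate rack and stand it on the stand to dry: handle up, centred and square, its bottom edge on the base between the two lugs and the back, leaning back against the open back. Leave the marble slab standing in the rack, leave the bowls where they are, and let go of the board.

Things in the scene. Friction and masses are not known exactly. Their poses are not given: they have to be found in the camera images.
- stand: Wooden folding board stand, fixed to the worktop. Origin on the worktop under the base's centre; +x to its back (away from the user), y across, z up. Base 125 mm deep (x -65 to +60) and 200 mm wide, its top 50 mm above the worktop. Left or right of the robot's centre line, turned up to 0.4 rad from facing the robot squarely.
- back (a joint): Angle of the stand's back about its hinge. 0 (start) = folded flat over the base, pointing to the stand's front; grows as the free end rises and swings over to the stand's +x; 1.57 upright; 1.83 fully open at its stop, leaning back 0.26 rad. Over-centre spring: below about 1.0 rad it falls shut, above it snaps fully open and stays. Lifting the free end takes 3 N at first, 0 at 1.0 rad.
- stand_hinge (a point): Middle of the back's hinge axis (parallel to the stand's y): 45 mm behind the stand's origin (+x), 57 mm above the worktop. The back is a flat wooden frame 150 mm long from here, 120 mm wide, 10 mm thick, centred on the axis; the face underneath when folded is the front face when open, on which the board leans.
- back_edge (a point): Middle of the back's free end, at mid-thickness, 150 mm from the hinge; moves with the back. The last 34 mm is a solid cross slat 120 mm wide. Folded, it reaches 40 mm beyond the front of the base with its underside 52 mm above the worktop and nothing beneath, so it can be lifted from below. Open, it is about 200 mm above the worktop.
- stand_seat (a point): Where the middle of the board's bottom edge belongs: on the base top, 22 mm behind (+x of) the stand's origin, 50 mm above the worktop; axes as the stand. In front of it two lugs stand 28 mm above the base top, at y +71 and -71 mm, 14 mm wide, from x -10 to 0 mm of the stand. The open back's front face is at about x +40 mm here.
- rack: Light-wood plate rack, fixed; base 150 mm (x) by 190 mm (y), 12 mm thick, origin on the worktop under its centre. Two slots along y, at x -40 and +40 mm, each between two pairs of dowels (12 mm thick, tops 65 mm above the worktop, at y +60 and -60 mm, 19 mm clear between). One holds the chopping board, the other the slab. Turned up to 0.4 rad.
- board: Dark wooden chopping board, upright in a rack slot, 0.3 kg, 14 mm thick. Origin at the middle of its bottom face; z up its height, y along its width, x through it. Main part 190 mm wide, 120 mm high; above it a grip hole 51 by 20 mm (wide by high), then a handle bar 85 mm wide from 140 to 168 mm height, its middle 154 mm above the origin. Both faces alike: either may face front.
- slab: White marble serving slab, 150 mm wide, 90 mm high, 14 mm thick, no handle, standing on edge in the other slot of the rack. Origin at the middle of its bottom face. To be left alone.
- bowl: White bowl 150 mm across and 65 mm high with a lemon in it (top 81 mm), on the worktop beyond the stand and rack. Origin under its centre. To be left alone.
- pinch_bowl: Small terracotta bowl 76 mm across and 34 mm high, on the worktop nearer the robot. Origin under its centre. To be left alone.
Mind the look-alikes: they are no part of the job. Several things have the shape of the board; the one meant has the colours described above.

How it is judged (in metres and radians):
On the way:
1. the stand's back has snapped fully open while the board is still in the rack (value of joint back above 1.75 rad and distance of board from where it was at the start of the episode below 0.03 m), for 0.2 s.
At the end, for the whole second after the job is handed in: Back open beyond 1.75 rad; board handle up on the base, origin 2 to 42 mm behind the stand's origin, within 22 mm of centre, resting on the base top (-3/+9 mm), square within 0.14 rad, leaning 0.15 to 0.60 rad, released and at rest (value of joint back above 1.75 rad and x of board in the frame of stand between 0.002 and 0.042 m and y of board in the frame of stand_seat between -0.022 and 0.022 m and z of board in the frame of stand_seat between -0.003 and 0.009 m and angle between board's own z axis and vertical between 0.15 and 0.6 rad and angle between the y axis of board and the y axis of stand, either way round below 0.14 rad and linear speed of board below 0.02 m/s); the robot touches nothing.
It fails at once if the marble slab is shifted more than 30 mm or tipped over (distance of slab from where it was at the start of the episode above 0.03 m or angle between slab's own z axis and vertical above 0.5 rad).
It fails at once if the bowl with the lemon is shifted more than 30 mm (distance of bowl from where it was at the start of the episode above 0.03 m).
It fails at once if the small bowl is shifted more than 30 mm (distance of pinch_bowl from where it was at the start of the episode above 0.03 m).
It also fails if it takes over 64 s, if anything falls off the work surface, if the arm or the gripper's body presses on something with over 40 N, if the wrist force passes 120 N, or if a joint passes its speed limit or range.

ROBOT

A 6-joint arm with a two-finger parallel gripper is mounted at the origin on the work surface. World frame = base frame: x ahead of the robot, y to its left, z up, the work surface at z = 0. Lengths are in m, angles in degrees, forces in N, time in s.
With the tool pointing down it reaches from about 0.3 to 1 m from the base axis. Payload 5.1 kg.
Tool frame: the origin (TCP) lies midway between the tips of the shut fingers; the grasp point (between the pads) lies 19 mm behind it (arm.grip_depth is the distance from the TCP to the grasp point, in m); z points along the fingers, y is the line along which they close (so a half turn about z gives the same grasp; the last joint's range is limited). The gripper opens to 95 mm and grips with 3 to 60 N. Pads are 20 mm wide; open, the fingers measure 119 mm over their backs; the gripper's body (75 mm by 180 mm) begins 59 mm behind the grasp point.
Start: joints at [59.381, 7.093, 94.555, -0, 78.352, -4.733], TCP at [0.284, 0.585, 0.215] pointing down, gripper open.
Joint ranges: [-149.61, 149.61], [-58.7, 133.49], [1.44, 155.28], [-77.14, 257.14], [18.33, 153.61], [-166.67, 166.67]. Speed limits (degrees/s): [147.25, 147.25, 180, 180, 180, 180].

INTERFACE

Orientations are given as a 3x3 rotation matrix whose columns are the frame's x, y, z axes.
In Python, from cell import arm, viewer gives the robot as it stands. The module is installed in compiled form; this text tells all that it offers.
- The arm moves only by the tool arm_command, never from a script. Its argument "motion" is a list of rows, each an object with "linear": the shift along the tool's x, y, z each as a share of 250 mm, from -1 to 1, a list of three; "yaw": the turn about the tool's z as a share of 45 degrees, from -1 to 1; "hand": the closure, from -1 (fully open) to 1 (shut), so that 0 is half open. In form: [{"linear": [dx, dy, dz], "yaw": yaw, "hand": hand}, ...]. A call has 1 to 12 rows; each row is the pose to reach, as a shift and turn from the pose commanded when the call began, along the tool's axes at that moment; what a row does not reach only later rows make up. A row lasts 1/10 s, in which the tool goes at most 50 mm and 8.59 degrees, less where a joint would pass 70% of its speed; a pose out of reach is approached as far as the arm can. A call with a number of a shift or a turn outside -1 to 1 is refused whole. A call with a gripper value outside its range is refused whole. The fingers move at their own pace and stop on an object; the grip force is fixed at half the most. Time passes only in rows, so rows that repeat a pose let the fingers close. It gives the time, the measured TCP pose, the force, the opening and the grip force at its end, in the units of the state.
- arm.sense(): the state, without advancing time (a new reading comes with each control period).
- viewer.grab_frame(name): name is "side" or "top"; returns a dict with "frame" (480x640x3 uint8, red, green, blue), "range_z" (480x640 float32, m along the optical axis (not along the pixel's ray), 0 where there is no reading), "fx", "fy", "cx", "cy" (pixels), "R" (3x3) and "t" (3): a world point X has camera coordinates R X + t. Camera axes: x right, y down, z forward; pixel columns grow to the right and rows downward; lengths in m; the calibration is good to about 2 mm. A picture is of the moment at which its call begins.
- arm.sign_off(): hands the job in; it is judged then, once.
The state is a dict: "clock": time; "joint_positions": joint angles; "joint_velocities": joint speeds; "joint_efforts": joint torques, N m; "tcp_pos": TCP position; "tcp_rot": TCP orientation; "wrist_force": force on the tool from outside, world axes, zero at the start; "ft_torque": the same for the moment, N m; "grip_width": finger opening in m; "grip_force": force on a finger pad.
Only numpy, scipy, OpenCV 4.12 (cv2) and the standard library are available. Lean on these libraries where they do the work, as an engineer would, in place of code of your own. Each camera call takes 0.05 s, during which the arm holds its last target. There are 200 camera calls.

## Working session

There is one attempt and no reset: what is moved stays moved. The work goes in short steps, Python scripts to look and compute and a tool call to move; the robot and the scene stay as the last step left them, time stands still between calls to the robot, and variables do not carry over. Pictures are saved under pics/ and viewed, at most 10 in all, crops included, and the job is handed in when it is done.

Besides the shell and the picture viewer there is one more tool, called after "Request:" as a command line: name --argument value ..., lists and objects as JSON in quotes. arm_command: Moves the arm, as the interface text tells. Shift numbers are shares of 250 mm and turn numbers shares of 45 degrees, none past 1 either way. Its arguments: {"type":"object","properties":{"motion":{"type":"array","items":{"type":"object","properties":{"linear":{"type":"array","items":{"type":"number"}},"yaw":{"type":"number"},"hand":{"type":"number"}}}}},"required":["motion"]}

```bash
mkdir -p pics; cat > h.py <<'E'
import numpy as np, cv2
from cell import arm, viewer
def grab(n,save=None):
    f=viewer.grab_frame(n)
    if save: cv2.imwrite('pics/'+save+'.png',f['frame'][:,:,::-1])
    return f
def cloud(f):
    z=f['range_z'];v,u=np.mgrid[:480,:640]
    c=np.stack([(u-f['cx'])/f['fx']*z,(v-f['cy'])/f['fy']*z,z],-1)
    R=np.array(f['R']);w=(c-np.array(f['t']))@R
    w[z==0]=np.nan
    return w
E
python3 - <<'E'
from h import *
for n in('top','side'):
    f=grab(n,n+'0');w=cloud(f);np.savez(n+'0.npz',w=w,im=f['frame'])
    R=np.array(f['R']);print(n,-R.T@f['t'],R[2],f['fx'])
print(arm.sense())
E
```

```text
top [0.53674394 0.0124282  0.77735252] [ 0.11529874  0.01552446 -0.99320954] 455.72939139349734
side [ 0.47048605 -0.79072817  0.67783625] [ 0.10899114  0.79404337 -0.59801009] 511.6562971321036
{'clock': 0.1, 'joint_positions': array([ 5.93826650e+01,  7.13025622e+00,  9.46232876e+01,  8.02108492e-04,
        7.83535649e+01, -4.73306846e+00]), 'joint_velocities': array([-0.02807523, -0.13847866, -0.24108712,  0.03196063, -0.25186364,
       -0.04703547]), 'joint_efforts': array([ 2.76026603e-04, -4.18881083e+01, -3.61096072e+01,  7.77708669e-02,
        4.61794110e-02, -5.48191883e-05]), 'tcp_pos': array([0.28349746, 0.58428716, 0.21353501]), 'tcp_rot': array([[-8.99676371e-01,  4.36556410e-01, -9.63887524e-04],
       [ 4.36557442e-01,  8.99674960e-01, -1.60179834e-03],
       [ 1.67910136e-04, -1.86189239e-03, -9.99998253e-01]]), 'wrist_force': array([ 0.62753656, -0.61623991, -0.50957955]), 'ft_torque': array([ 0.02167167,  0.02225569, -0.02263221]), 'grip_force': 0.0, 'grip_width': 0.09504497039785496}
```

View pics/top0.png

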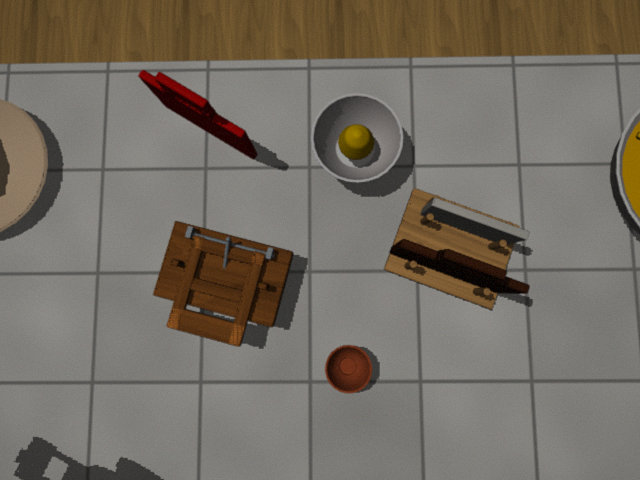

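View pics/side0.png

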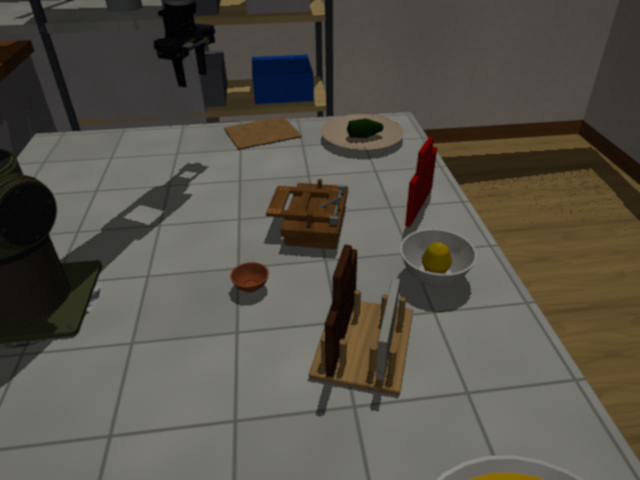

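Top view: the stand is at about (225,285), with its back folded and the free slat at (205,330), towards the robot. The rack is at (455,250), with the slab at (478,220) in its far slot. There are three board shapes: dark brown in the rack's near slot (458,268), red at (200,112), and a light one lying flat at side-view (262,132). The dark one fits the description (dark wood, grip hole, in the rack). I'll confirm it in a crop while measuring.

```bash
cat > m.py <<'E'
from h import *
d=np.load('top0.npz');w=d['w'];im=d['im'];s=np.load('side0.npz');ws=s['w'];ims=s['im']
hsv=cv2.cvtColor(im,cv2.COLOR_RGB2HSV)
def roi(u0,v0,u1,v1):
    m=np.zeros((480,640),bool);m[v0:v1,u0:u1]=1;return m
def rect(p,n):
    r=cv2.minAreaRect((p[:,:2]*1000).astype(np.float32));print(n,len(p),np.round(r,1) if 0 else r,'zmed',np.median(p[:,2]).round(4))
z=w[...,2]
R=roi(140,205,310,360)
rect(w[R&(z>.054)&(z<.072)],'back folded')
rect(w[R&(z>.044)&(z<.054)],'base top')
print('z hist',np.histogram(z[R],bins=np.arange(0,.12,.005)))
K=roi(375,180,545,315)
rect(w[K&(z>.006)&(z<.02)],'rackbase')
dark=(im.max(-1)<75)
b=w[K&dark&(z>.1)]
rect(b,'board');rect(b[b[:,2]>.16],'bar')
print('board zmax',np.nanpercentile(b[:,2],[50,95,100]))
rect(w[K&~dark&(z>.08)&(z<.13)],'slab')
rect(w[roi(300,85,415,190)&(z>.03)],'bowl');rect(w[roi(315,335,380,400)&(z>.015)],'pinch');rect(w[roi(130,60,265,165)&(z>.03)],'red')
# side board
K=roi(300,235,375,380);dk=(ims.max(-1)<75)&(ims[...,0]>ims[...,2])
b=ws[K&dk&(ws[...,2]>.03)&(ws[...,2]<.25)];rect(b,'board side');rect(b[b[:,2]>.155],'bar side');print(np.nanpercentile(b[:,2],[2,50,98,100]))
cv2.imwrite('pics/crop.png',np.hstack([cv2.resize(im[170:320,370:550],(400,334)),cv2.resize(ims[230:400,290:430],(400,334))])[:,:,::-1])
E
python3 m.py
```

```text
back folded 5391 ((539.9309692382812, 186.01470947265625), (152.0254669189453, 160.97463989257812), 74.82262420654297) zmed 0.0609
base top 5979 ((558.6755981445312, 182.71145629882812), (199.91152954101562, 131.26266479492188), 74.8050308227539) zmed 0.0491
z hist (array([3907,    0,    0,    0,    0,    0,   21,   23,   28, 4471, 1534,
       1369, 3835,  139,   50,  113,    2,    0,    0,    0,    0,    0,
          0]), array([0.   , 0.005, 0.01 , 0.015, 0.02 , 0.025, 0.03 , 0.035, 0.04 ,
       0.045, 0.05 , 0.055, 0.06 , 0.065, 0.07 , 0.075, 0.08 , 0.085,
       0.09 , 0.095, 0.1  , 0.105, 0.11 , 0.115]))
rackbase 5208 ((594.7955322265625, -217.39022827148438), (240.4940185546875, 150.57212829589844), 68.74578857421875) zmed 0.0118
board 2107 ((597.9913940429688, -190.09078979492188), (188.55184936523438, 80.90656280517578), 69.02544403076172) zmed 0.1328
bar 824 ((567.0250244140625, -178.6469268798828), (85.0644302368164, 14.461050033569336), 69.02851104736328) zmed 0.1792
board zmax [0.13282596 0.18061964 0.18354478]
slab 898 ((624.328857421875, -229.1430206298828), (181.33004760742188, 70.61077880859375), 44.88764190673828) zmed 0.1017
bowl 4101 ((778.6284790039062, -34.77374267578125), (148.02467346191406, 147.53033447265625), 30.661746978759766) zmed 0.0557
pinch 1023 ((409.17474365234375, -17.141281127929688), (73.14533996582031, 74.57560729980469), 88.94210052490234) zmed 0.0273
red 2680 ((816.093994140625, 218.26573181152344), (190.39666748046875, 14.844860076904297), 58.14965057373047) zmed 0.118
board side 2789 ((564.0994873046875, -87.1900634765625), (84.3803482055664, 363.6741943359375), 1.1826633214950562) zmed 0.1036
bar side 495 ((567.2439575195312, -179.276611328125), (84.5147476196289, 14.449563980102539), 68.8763656616211) zmed 0.1773
[0.03178366 0.10360091 0.17912692 0.18091545]
```

View pics/crop.png

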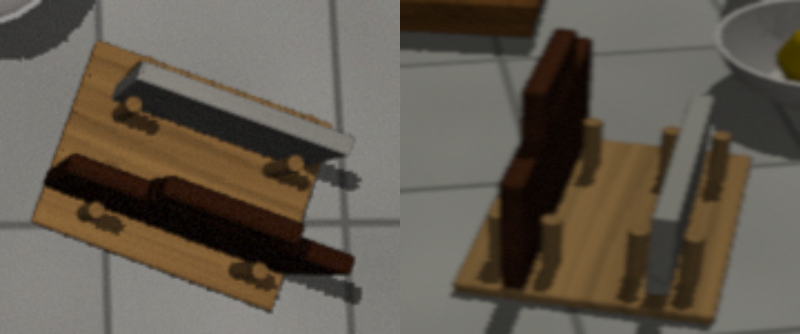

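The crop confirms it: the dark brown board with the grip hole is in the near slot and the white slab is in the far one. Next I'll measure the stand along its own axes.

```bash
cat >> h.py <<'E'
def mv(p,ang,n=''):  # world target TCP, tool-y heading deg -> shares
    s=arm.sense();R=s['tcp_rot'];dl=R.T@(np.array(p)-s['tcp_pos'])/.25
    cur=np.degrees(np.arctan2(R[1,1],R[0,1]));d=ang-cur;d=(d+90)%180-90
    print(n,'linear',dl.round(3),'yaw',round(-d/45,3),'dist',round(.25*np.linalg.norm(dl),3))
E
python3 - <<'E'
from h import *
d=np.load('top0.npz');w=d['w'];im=d['im'];z=w[...,2]
a=np.radians(74.8);ey=np.array([np.cos(a),np.sin(a)]);ex=np.array([ey[1],-ey[0]])
m=np.zeros((480,640),bool);m[205:360,140:310]=1;m&=z>.03
p=w[m];c=np.array([.562,.181]);X=(p[:,:2]-c)@ex*1000;Y=(p[:,:2]-c)@ey*1000;Z=p[:,2]*1000
k=(Z>56)&(Z<67)
print('back X',np.percentile(X[k],[0,.5,99.5,100]))
s=k&(X<-75);print('slat Y',np.percentile(Y[s],[.5,1,99,99.5]),'X',np.percentile(X[s],[.5,1]))
b=(Z>46)&(Z<53);print('base Y',np.percentile(Y[b],[.3,1,99,99.7]),'X',np.percentile(X[b],[.3,1,99,99.7]))
for x in range(-110,60,8):
    r=k&(abs(X-x)<4);h=np.histogram(Y[r],bins=np.arange(-80,81,5))[0];print(x,''.join('#' if q>3 else '.' for q in h), Z[r].mean().round(1) if r.any() else '')
h=Z>69;print('high',[(X[h&(Y*sg>60)].mean().round(1),Y[h&(Y*sg>60)].mean().round(1)) for sg in(1,-1)])
cv2.imwrite('pics/st.png',cv2.resize(im[210:355,145:305],None,fx=4,fy=4,interpolation=cv2.INTER_CUBIC)[:,:,::-1])
E
```

```text
back X [-103.1159075  -102.11387124   53.78570097   57.90229302]
slat Y [-58.87565765 -58.51925702  58.88368423  59.7462507 ] X [-102.73545186 -102.47815697]
base Y [-98.68976331 -97.90407065  98.66056215  99.63721587] X [-62.41466234 -61.69650779  60.93976173  61.59854858]
-110 ................................ 
-102 ....########################.... 61.0
-94 ....########################.... 61.2
-86 ....########################.... 61.2
-78 ....########################.... 61.2
-70 ....########################.... 60.9
-62 ....####................####.... 60.9
-54 ....####................####.... 60.9
-46 ....####................####.... 60.9
-38 ....########################.... 60.5
-30 ....########################.... 60.5
-22 ....########################.... 60.3
-14 ....####................####.... 60.7
-6 ....####................#####... 60.9
2 ....#####...............####.#.. 61.2
10 ....####................####.... 61.2
18 ....####........#.......####.... 60.9
26 ....########################.... 61.0
34 ....########################.... 61.3
42 ..##############.#############.. 61.2
50 ..##############.##############. 60.4
58 ..##........................##.. 64.9
high [(np.float64(-1.5), np.float64(70.6)), (np.float64(-1.9), np.float64(-70.5))]
```

View pics/st.png

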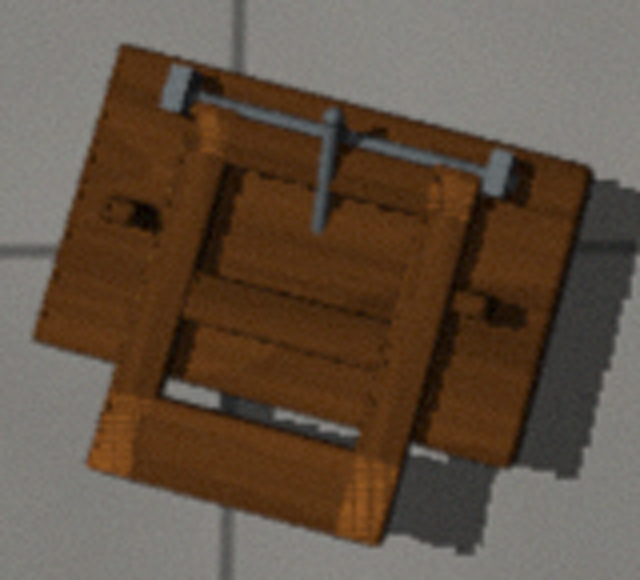

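The crop shows an open frame: side rails about 20 mm wide, a middle slat, and an opening just behind the end slat. Fingers that point down can grip a side rail there, closing along y. The rail can then pivot in the pads as I lift along the arc.

```bash
cat >> h.py <<'E'
a_=np.radians(74.8);EY=np.array([np.cos(a_),np.sin(a_)]);EX=np.array([EY[1],-EY[0]]);O=np.array([.5643,.1804])
def st(x,y,z): # stand mm -> world
    q=O+EX*x/1000+EY*y/1000;return np.array([q[0],q[1],z/1000])
def tost(p):
    p=np.asarray(p)[...,:];q=p[...,:2]-O;return np.stack([q@EX*1000,q@EY*1000,p[...,2]*1000],-1)
E
python3 - <<'E'
from h import *
d=np.load('top0.npz');w=d['w'];z=w[...,2];m=np.zeros((480,640),bool);m[205:360,140:310]=1;m&=z>.056;m&=z<.066
q=tost(w[m]);c=q[abs(q[:,1])<33]
e=c[c[:,0]<-55];print('slat inner',np.sort(e[:,0])[-12:].round(1))
e=c[(c[:,0]>-55)&(c[:,0]<-10)];print('mid',np.percentile(e[:,0],[0,1,99,100]).round(1))
r=q[(q[:,0]>-62)&(q[:,0]<-48)];print('rail L',np.percentile(r[r[:,1]>0,1],[1,5,95,99]).round(1))
mv(st(-54,50,110),74.8,'above');mv(st(-54,50,53),74.8,'down')
E
```

```text
slat inner [-71.3 -71.3 -71.3 -71.3 -71.2 -71.2 -71.2 -71.2 -71.2 -71.2 -71.2 -71.2]
mid [-40.4 -40.1 -20.5 -20.3]
rail L [40.8 41.2 58.9 60. ]
above linear [-1.467 -0.806  0.415] yaw -0.237 dist 0.431
down linear [-1.467 -0.805  0.643] yaw -0.237 dist 0.448
```

Request:
arm_command --motion '[{"linear": [-1, -0.55, 0.1], "yaw": -0.24, "hand": 0.03}, {"linear": [-1, -0.55, 0.1], "yaw": -0.24, "hand": 0.03}, {"linear": [-1, -0.55, 0.1], "yaw": -0.24, "hand": 0.03}, {"linear": [-1, -0.55, 0.1], "yaw": -0.24, "hand": 0.03}, {"linear": [-1, -0.55, 0.1], "yaw": -0.24, "hand": 0.03}, {"linear": [-1, -0.55, 0.1], "yaw": -0.24, "hand": 0.03}, {"linear": [-1, -0.55, 0.1], "yaw": -0.24, "hand": 0.03}]'

```text
clock: 0.8
tcp_pos: [0.4503, 0.3483, 0.1885]
tcp_rot: [[-0.964, 0.265, -0.001], [0.265, 0.964, -0.002], [0.0, -0.002, -1.0]]
wrist_force: [-0.2, 0.7, 0.1]
grip_width: 0.0479
grip_force: 0.0
```

```bash
python3 -c "
from h import *
mv(st(-54,50,90),74.8)"
```

```text
linear [-0.402 -0.327  0.395] yaw -0.004 dist 0.163
```

Request:
arm_command --motion '[{"linear": [-0.4, -0.33, 0.0], "yaw": 0, "hand": 0.03}, {"linear": [-0.4, -0.33, 0.0], "yaw": 0, "hand": 0.03}, {"linear": [-0.4, -0.33, 0.0], "yaw": 0, "hand": 0.03}, {"linear": [-0.4, -0.33, 0.39], "yaw": 0, "hand": 0.03}, {"linear": [-0.4, -0.33, 0.39], "yaw": 0, "hand": 0.03}, {"linear": [-0.4, -0.33, 0.39], "yaw": 0, "hand": 0.03}, {"linear": [-0.4, -0.33, 0.39], "yaw": 0, "hand": 0.03}, {"linear": [-0.4, -0.33, 0.39], "yaw": 0, "hand": 0.03}]'

```text
clock: 1.6
tcp_pos: [0.5254, 0.2475, 0.0952]
tcp_rot: [[-0.966, 0.259, 0.004], [0.259, 0.966, 0.002], [-0.004, 0.003, -1.0]]
wrist_force: [0.5, -0.6, 0.4]
grip_width: 0.0461
grip_force: 0.0
```

```bash
python3 -c "
from h import *
mv(st(-54,50,53),74.8);print(tost(arm.sense()['tcp_pos']))
f=grab('top');g=grab('side')
cv2.imwrite('pics/a.png',np.hstack([cv2.resize(f['frame'][200:360,120:310],(400,337)),cv2.resize(g['frame'][110:270,230:390],(400,337))])[:,:,::-1])"
```

```text
linear [-0.004 -0.019  0.169] yaw 0.004 dist 0.042
[-55.1837301   54.58995227  95.20245016]
```

View pics/a.png

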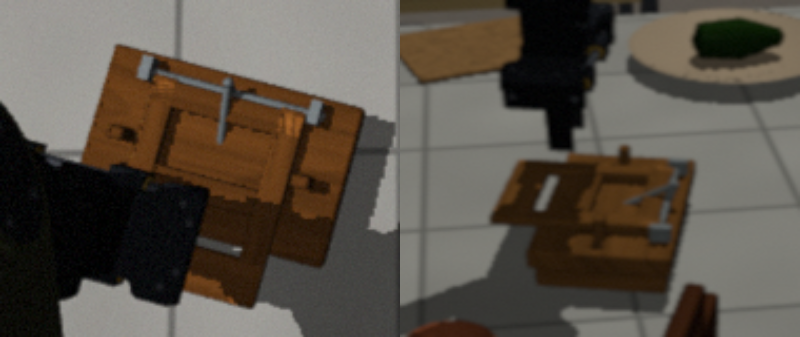

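The view shows the gripper above the left rail, with the fingers heading for the opening (top crop (190,240)) and nothing else near them. I'll descend.

Request:
arm_command --motion '[{"linear": [0, -0.018, 0.08], "yaw": 0, "hand": 0.03}, {"linear": [0, -0.018, 0.12], "yaw": 0, "hand": 0.03}, {"linear": [0, -0.018, 0.14], "yaw": 0, "hand": 0.03}, {"linear": [0, -0.018, 0.14], "yaw": 0, "hand": 0.03}, {"linear": [0, -0.018, 0.14], "yaw": 0, "hand": 0.03}]'

```text
clock: 2.2
tcp_pos: [0.5231, 0.2422, 0.0579]
tcp_rot: [[-0.966, 0.26, 0.001], [0.26, 0.966, 0.0], [-0.001, 0.001, -1.0]]
wrist_force: [0.6, -0.5, -0.6]
grip_width: 0.0461
grip_force: 0.0
```

```bash
python3 -c "
from h import *
mv(st(-54,50,53),74.8);print(tost(arm.sense()['tcp_pos']),arm.sense()['wrist_force'])"
```

```text
linear [-0.008  0.005  0.019] yaw 0.003 dist 0.005
[-56.00282791  48.81161224  57.86184703] [ 0.60250888 -0.48165193 -0.56129661]
```

Request:
arm_command --motion '[{"linear": [-0.009, 0.004, 0.014], "yaw": 0, "hand": 0.03}, {"linear": [-0.009, 0.004, 0.014], "yaw": 0, "hand": 0.03}, {"linear": [-0.009, 0.004, 0.014], "yaw": 0, "hand": 1}, {"linear": [-0.009, 0.004, 0.014], "yaw": 0, "hand": 1}, {"linear": [-0.009, 0.004, 0.014], "yaw": 0, "hand": 1}, {"linear": [-0.009, 0.004, 0.014], "yaw": 0, "hand": 1}, {"linear": [-0.009, 0.004, 0.014], "yaw": 0, "hand": 1}]'

```text
clock: 2.9
tcp_pos: [0.5263, 0.2467, 0.0544]
tcp_rot: [[-0.965, 0.262, 0.004], [0.262, 0.965, 0.01], [-0.002, 0.011, -1.0]]
wrist_force: [3.0, 14.9, -4.7]
grip_width: 0.0194
grip_force: 30.0
```

```bash
python3 -c "
from h import *
s=arm.sense();print(tost(s['tcp_pos']),s['wrist_force'],s['ft_torque'])
r=99;x0=45-r
for th in np.arange(.1,1.3,.1):
    print(th.round(1),'x',round(-(45-r*np.cos(th)-x0)/250,3),'z',round(-r*np.sin(th)/250,3))"
```

```text
[-54.06841346  53.96971354  54.3850391 ] [ 2.97513709 14.87854025 -4.74097023] [ 2.74185581 -0.516202    0.01067497]
0.1 x -0.002 z -0.04
0.2 x -0.008 z -0.079
0.3 x -0.018 z -0.117
0.4 x -0.031 z -0.154
0.5 x -0.048 z -0.19
0.6 x -0.069 z -0.224
0.7 x -0.093 z -0.255
0.8 x -0.12 z -0.284
0.9 x -0.15 z -0.31
1.0 x -0.182 z -0.333
1.1 x -0.216 z -0.353
1.2 x -0.253 z -0.369
```

Gripped (19.4 mm). The rail pushes the tool toward +y, so I'll shift +4 mm in y and lift along the arc to about 0.5 rad.

Request:
arm_command --motion '[{"linear": [0, 0.015, 0], "yaw": 0, "hand": 1}, {"linear": [-0.001, 0.015, -0.02], "yaw": 0, "hand": 1}, {"linear": [-0.002, 0.015, -0.04], "yaw": 0, "hand": 1}, {"linear": [-0.005, 0.015, -0.06], "yaw": 0, "hand": 1}, {"linear": [-0.008, 0.015, -0.079], "yaw": 0, "hand": 1}, {"linear": [-0.018, 0.015, -0.117], "yaw": 0, "hand": 1}, {"linear": [-0.031, 0.015, -0.154], "yaw": 0, "hand": 1}, {"linear": [-0.031, 0.015, -0.154], "yaw": 0, "hand": 1}]'

```text
clock: 3.7
tcp_pos: [0.5336, 0.2448, 0.0926]
tcp_rot: [[-0.965, 0.261, 0.0], [0.261, 0.965, 0.002], [0.0, 0.002, -1.0]]
wrist_force: [1.4, 5.9, -4.8]
grip_width: 0.0199
grip_force: 30.0
```

```bash
python3 -c "
from h import *
s=arm.sense();print(tost(s['tcp_pos']),s['wrist_force'],s['grip_width'])
f=grab('top');g=grab('side')
w=np.vstack([cloud(f)[200:360,120:310].reshape(-1,3),cloud(g)[110:270,230:390].reshape(-1,3)]);q=tost(w)
e=q[(abs(q[:,1]+25)<25)&(q[:,0]>-150)&(q[:,0]<60)&(q[:,2]>60)&(q[:,2]<230)];print(len(e),np.percentile(e,[0,50,100],axis=0).round())
for x in range(-110,60,10):
  k=e[abs(e[:,0]-x)<5];print(x,len(k),np.percentile(k[:,2],[5,50,95]).round() if len(k) else '')
cv2.imwrite('pics/b.png',np.hstack([cv2.resize(f['frame'][200:360,120:310],(400,337)),cv2.resize(g['frame'][110:270,230:390],(400,337))])[:,:,::-1])"
```

```text
[-46.49045893  54.06261993  92.62487042] [ 1.41485099  5.89033815 -4.76970262] 0.019862615246918538
4789 [[-96. -50.  60.]
 [-40. -29. 184.]
 [ 60.  -0. 229.]]
-110 0 
-100 6 [109. 109. 110.]
-90 187 [112. 115. 117.]
-80 386 [109. 113. 213.]
-70 605 [106. 206. 213.]
-60 525 [102. 211. 214.]
-50 464 [ 98. 211. 214.]
-40 457 [ 94. 211. 214.]
-30 598 [ 88. 210. 213.]
-20 598 [ 84. 195. 213.]
-10 209 [ 82. 194. 213.]
0 57 [76. 79. 82.]
10 60 [73. 75. 78.]
20 84 [62. 70. 74.]
30 256 [65. 67. 70.]
40 240 [61. 63. 66.]
50 43 [60. 64. 73.]
```

View pics/b.png

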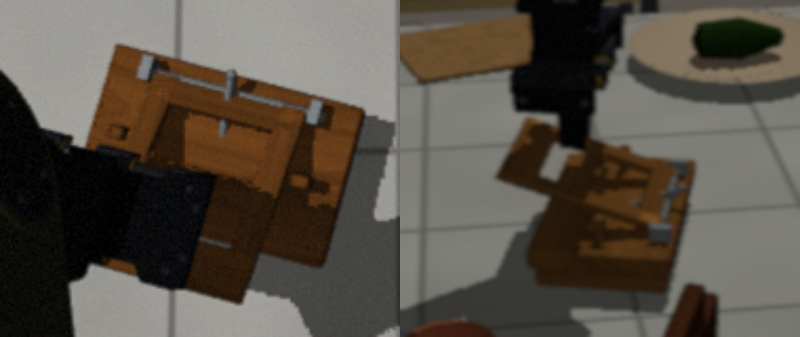

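The back is lifting cleanly: both crops show it at about 0.4 rad, with the rail held between the fingers. I'll continue up.

Request:
arm_command --motion '[{"linear": [-0.008, 0.01, -0.018], "yaw": 0, "hand": 1}, {"linear": [-0.017, 0.01, -0.036], "yaw": 0, "hand": 1}, {"linear": [-0.027, 0.01, -0.053], "yaw": 0, "hand": 1}, {"linear": [-0.038, 0.01, -0.07], "yaw": 0, "hand": 1}, {"linear": [-0.051, 0.01, -0.085], "yaw": 0, "hand": 1}, {"linear": [-0.064, 0.01, -0.1], "yaw": 0, "hand": 1}, {"linear": [-0.08, 0.01, -0.112], "yaw": 0, "hand": 1}, {"linear": [-0.095, 0.01, -0.124], "yaw": 0, "hand": 1}, {"linear": [-0.095, 0.01, -0.124], "yaw": 0, "hand": 1}]'

```text
clock: 4.7
tcp_pos: [0.5561, 0.2388, 0.1245]
tcp_rot: [[-0.965, 0.26, -0.004], [0.26, 0.965, -0.003], [0.003, -0.004, -1.0]]
wrist_force: [-6.8, -6.7, 1.2]
grip_width: 0.0194
grip_force: 30.0
```

```bash
cat > b.py <<'E'
from h import *
s=arm.sense();print(tost(s['tcp_pos']),s['wrist_force'],s['grip_width'])
g=grab('side');f=grab('top')
for n,w in (('s',cloud(g)[60:270,230:390]),('t',cloud(f)[180:360,120:310])):
    q=tost(w.reshape(-1,3))
    e=q[(q[:,1]>-60)&(q[:,1]<-35)&(q[:,0]>-150)&(q[:,0]<110)&(q[:,2]>66)&(q[:,2]<230)]
    if len(e)<5: continue
    e=e[np.argsort((e[:,0]-45)**2+(e[:,2]-57)**2)]
    k=e[((e[:,0]-45)**2+(e[:,2]-57)**2)**.5<158];k=k[-30:].mean(0);print(n,k.round(),'theta',np.arctan2(k[2]-57,45-k[0]).round(2))
E
python3 b.py
```

```text
[-23.22782831  54.24953296 124.53694028] [-6.79784948 -6.68551343  1.19779833] 0.019440851324345417
s [-61. -50. 158.] theta 0.76
t [-64. -48. 160.] theta 0.75
```

Request:
arm_command --motion '[{"linear": [-0.018, -0.006, -0.009], "yaw": 0, "hand": 1}, {"linear": [-0.036, -0.006, -0.016], "yaw": 0, "hand": 1}, {"linear": [-0.056, -0.006, -0.021], "yaw": 0, "hand": 1}, {"linear": [-0.076, -0.006, -0.026], "yaw": 0, "hand": 1}, {"linear": [-0.093, -0.006, -0.031], "yaw": 0, "hand": 1}, {"linear": [-0.11, -0.006, -0.036], "yaw": 0, "hand": 1}, {"linear": [-0.11, -0.006, -0.036], "yaw": 0, "hand": 1}]'

```text
clock: 5.5
tcp_pos: [0.5839, 0.2315, 0.1401]
tcp_rot: [[-0.966, 0.26, 0.0], [0.26, 0.966, -0.0], [-0.0, -0.0, -1.0]]
wrist_force: [-15.5, -5.6, 22.9]
grip_width: 0.0189
grip_force: 30.0
```

```bash
python3 b.py
```

```text
[  5.48779581  54.40830477 140.11896261] [-15.47256776  -5.62257015  22.86889338] 0.018937258810459108
s [-28. -49. 185.] theta 1.05
t [-31. -46. 187.] theta 1.04
```

Request:
arm_command --motion '[{"linear": [-0.02, 0, -0.02], "yaw": 0, "hand": 1}, {"linear": [-0.04, 0, -0.035], "yaw": 0, "hand": 1}, {"linear": [-0.06, 0, -0.04], "yaw": 0, "hand": 1}, {"linear": [-0.06, 0, -0.04], "yaw": 0, "hand": 1}]'

```text
clock: 6.0
tcp_pos: [0.6002, 0.2269, 0.147]
tcp_rot: [[-0.965, 0.261, 0.005], [0.261, 0.965, -0.0], [-0.005, 0.001, -1.0]]
wrist_force: [-4.6, -5.2, 8.1]
grip_width: 0.0183
grip_force: 30.0
```

```bash
python3 b.py
```

```text
[ 22.40726772  54.31702133 147.0192201 ] [-4.59477674 -5.18537869  8.12063031] 0.018306810268730298
s [ -5. -49. 196.] theta 1.22
t [ -8. -47. 198.] theta 1.21
```

It is at 1.21 rad, past centre. I'll open the fingers and move away up and toward +x.

Request:
arm_command --motion '[{"linear": [0, 0, 0], "yaw": 0, "hand": 0.1}, {"linear": [0, 0, 0], "yaw": 0, "hand": 0.1}, {"linear": [-0.08, 0, -0.08], "yaw": 0, "hand": 0.1}, {"linear": [-0.16, 0, -0.18], "yaw": 0, "hand": 0.1}, {"linear": [-0.24, 0, -0.3], "yaw": 0, "hand": 0.1}, {"linear": [-0.24, 0, -0.45], "yaw": 0, "hand": 0.1}, {"linear": [-0.24, 0, -0.6], "yaw": 0, "hand": 0.1}, {"linear": [-0.24, 0, -0.7], "yaw": 0, "hand": 0.1}, {"linear": [-0.24, 0, -0.7], "yaw": 0, "hand": 0.1}]'

```text
clock: 7.0
tcp_pos: [0.6579, 0.2129, 0.3241]
tcp_rot: [[-0.966, 0.26, 0.011], [0.26, 0.966, 0.003], [-0.009, 0.006, -1.0]]
wrist_force: [0.6, -0.1, 0.1]
grip_width: 0.0423
grip_force: 0.0
```

```bash
python3 b.py; python3 -c "
from h import *
d=np.array([567.1,-179.0])/1000
mv([d[0],d[1],.3],69,'over board')"
```

```text
[ 81.77796801  55.89197336 324.12909033] [ 0.60263065 -0.14354652  0.12117464] 0.04229088820824953
s [ 84. -48. 200.] theta 1.84
t [ 83. -45. 202.] theta 1.83
over board linear [-0.064 -1.604  0.069] yaw 0.132 dist 0.402
```

The back snapped fully open (1.83 rad). Next I'll move over the board with the fingers fully open.

Request:
arm_command --motion '[{"linear": [-0.04, -1, 0.05], "yaw": 0.13, "hand": -1}, {"linear": [-0.04, -1, 0.05], "yaw": 0.13, "hand": -1}, {"linear": [-0.04, -1, 0.05], "yaw": 0.13, "hand": -1}, {"linear": [-0.04, -1, 0.05], "yaw": 0.13, "hand": -1}, {"linear": [-0.04, -1, 0.05], "yaw": 0.13, "hand": -1}, {"linear": [-0.04, -1, 0.05], "yaw": 0.13, "hand": -1}, {"linear": [-0.04, -1, 0.05], "yaw": 0.13, "hand": -1}]'

```text
clock: 7.8
tcp_pos: [0.5994, -0.0327, 0.3024]
tcp_rot: [[-0.933, 0.36, -0.003], [0.36, 0.933, 0.001], [0.003, 0.0, -1.0]]
wrist_force: [-0.9, 0.8, -0.3]
grip_width: 0.092
grip_force: 0.0
```

```bash
python3 -c "
from h import *
mv([.5671,-.179,.21],69,'over board')"
```

```text
over board linear [-0.091 -0.592  0.369] yaw -0.002 dist 0.176
```

Request:
arm_command --motion '[{"linear": [-0.09, -0.59, 0.0], "yaw": 0, "hand": -1}, {"linear": [-0.09, -0.59, 0.0], "yaw": 0, "hand": -1}, {"linear": [-0.09, -0.59, 0.0], "yaw": 0, "hand": -1}, {"linear": [-0.09, -0.59, 0.3], "yaw": 0, "hand": -1}, {"linear": [-0.09, -0.59, 0.35], "yaw": 0, "hand": -1}, {"linear": [-0.09, -0.59, 0.35], "yaw": 0, "hand": -1}, {"linear": [-0.09, -0.59, 0.35], "yaw": 0, "hand": -1}]'

```text
clock: 8.5
tcp_pos: [0.5687, -0.1764, 0.2164]
tcp_rot: [[-0.935, 0.356, -0.002], [0.356, 0.935, 0.001], [0.002, 0.0, -1.0]]
wrist_force: [-0.2, 0.2, 1.0]
grip_width: 0.0948
grip_force: 0.0
```

```bash
python3 -c "
from h import *
mv([.5671,-.179,.147],69,'board');print(arm.sense()['tcp_pos'])
g=grab('side');f=grab('top')
cv2.imwrite('pics/c.png',np.hstack([cv2.resize(f['frame'][170:320,370:550],(400,334)),cv2.resize(g['frame'][180:390,280:440],(400,525))[:334]])[:,:,::-1])"
```

```text
board linear [ 0.002 -0.012  0.278] yaw 0.004 dist 0.069
[ 0.56868206 -0.17635662  0.21639507]
```

View pics/c.png

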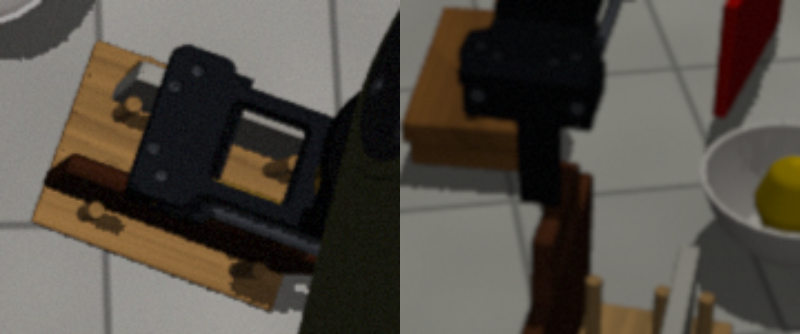

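The fingers look lined up over the bar. The rail grip earlier suggested a camera offset of about 4 mm in y, so I'll check how the cameras see the fingers against the TCP.

```bash
python3 -c "
from h import *
s=arm.sense();R=s['tcp_rot'];p=s['tcp_pos']
for n in('side','top'):
    w=cloud(grab(n)).reshape(-1,3);q=(w-p)@R*1000
    k=q[(q[:,2]<-5)&(q[:,2]>-50)&(abs(q[:,0])<30)&(abs(q[:,1])<75)]
    print(n,len(k),[ (a,b) for a,b in zip(*np.unique((k[:,1]//4*4).round(),return_counts=True))], np.percentile(k[:,0],[2,50,98]))
    b=w[(abs(w[:,2]-.17)<.012)&(abs((w-p)@R[:,0])<.03)&(abs((w-p)@R[:,1])<.06)];bq=(b-p)@R*1000
    if len(b): print(' bar toolxy',np.percentile(bq[:,:2],[1,50,99],axis=0).round(1))
"
```

```text
side 400 [(np.float64(-64.0), np.int64(32)), (np.float64(-60.0), np.int64(278)), (np.float64(-56.0), np.int64(85)), (np.float64(-52.0), np.int64(5))] [-12.15908534  -1.65543059  10.48544867]
 bar toolxy [[ -5.  -45.4]
 [ -1.2 -22. ]
 [  8.7  36.1]]Traceback (most recent call last):
  File "<string>", line 7, in <module>
    print(n,len(k),[ (a,b) for a,b in zip(*np.unique((k[:,1]//4*4).round(),return_counts=True))], np.percentile(k[:,0],[2,50,98]))
                                                                                                  ~~~~~~~~~~~~~^^^^^^^^^^^^^^^^^^
    return _quantile_unchecked(
        a, q, axis, out, overwrite_input, method, keepdims, weights)
    return _ureduce(a,
                    func=_quantile_ureduce_func,
    ...<5 lines>...
                    overwrite_input=overwrite_input,
                    method=method)
    r = func(a, **kwargs)
    result = _quantile(arr,
                       quantiles=q,
    ...<2 lines>...
                       out=out,
                       weights=wgt)
    slices_having_nans = np.isnan(arr[-1, ...])
                                  ~~~^^^^^^^^^
IndexError: index -1 is out of bounds for axis 0 with size 0
```

The cameras and TCP agree to about 1 mm. I'll descend and grip the bar by its ends.

Request:
arm_command --motion '[{"linear": [0.002, -0.01, 0.08], "yaw": 0, "hand": -1}, {"linear": [0.002, -0.01, 0.15], "yaw": 0, "hand": -1}, {"linear": [0.002, -0.01, 0.22], "yaw": 0, "hand": -1}, {"linear": [0.002, -0.01, 0.26], "yaw": 0, "hand": -1}, {"linear": [0.002, -0.01, 0.26], "yaw": 0, "hand": -1}, {"linear": [0.002, -0.01, 0.26], "yaw": 0, "hand": -1}]'

```text
clock: 9.3
tcp_pos: [0.5673, -0.18, 0.1521]
tcp_rot: [[-0.934, 0.357, -0.0], [0.357, 0.934, 0.0], [0.0, 0.0, -1.0]]
wrist_force: [-0.2, -0.2, -0.4]
grip_width: 0.0952
grip_force: 0.0
```

```bash
python3 -c "
from h import *
mv([.5671,-.179,.147],69,'board');print(arm.sense()['wrist_force'])"
```

```text
board linear [0.002 0.003 0.021] yaw 0.001 dist 0.005
[-0.19286549 -0.23425598 -0.39065965]
```

Request:
arm_command --motion '[{"linear": [0.002, 0.002, 0.018], "yaw": 0, "hand": -1}, {"linear": [0.002, 0.002, 0.018], "yaw": 0, "hand": 1}, {"linear": [0.002, 0.002, 0.018], "yaw": 0, "hand": 1}, {"linear": [0.002, 0.002, 0.018], "yaw": 0, "hand": 1}, {"linear": [0.002, 0.002, 0.018], "yaw": 0, "hand": 1}]'

```text
clock: 9.8
tcp_pos: [0.5671, -0.1791, 0.148]
tcp_rot: [[-0.934, 0.357, 0.001], [0.357, 0.934, 0.0], [-0.0, 0.001, -1.0]]
wrist_force: [0.8, 1.6, 0.1]
grip_width: 0.0847
grip_force: 30.0
```

Gripped at 84.7 mm, as expected. I'll lift it straight up.

Request:
arm_command --motion '[{"linear": [0, 0, -0.04], "yaw": 0, "hand": 1}, {"linear": [0, 0, -0.1], "yaw": 0, "hand": 1}, {"linear": [0, 0, -0.18], "yaw": 0, "hand": 1}, {"linear": [0, 0, -0.28], "yaw": 0, "hand": 1}, {"linear": [0, 0, -0.4], "yaw": 0, "hand": 1}, {"linear": [0, 0, -0.52], "yaw": 0, "hand": 1}, {"linear": [0, 0, -0.62], "yaw": 0, "hand": 1}, {"linear": [0, 0, -0.68], "yaw": 0, "hand": 1}, {"linear": [0, 0, -0.7], "yaw": 0, "hand": 1}, {"linear": [0, 0, -0.7], "yaw": 0, "hand": 1}]'

```text
clock: 10.8
tcp_pos: [0.5669, -0.1795, 0.3231]
tcp_rot: [[-0.934, 0.357, 0.001], [0.357, 0.934, -0.0], [-0.001, -0.0, -1.0]]
wrist_force: [0.4, -0.3, -4.0]
grip_width: 0.0848
grip_force: 30.0
```

```bash
python3 -c "
from h import *
s=arm.sense();print(s['wrist_force'],s['grip_width'])
mv(st(0,0,320),74.8,'near');mv(st(15,0,320),74.8,'seat')"
```

```text
[ 0.35764032 -0.25406634 -3.96459273] 0.08481213818096105
near linear [0.524 1.341 0.012] yaw -0.128 dist 0.36
seat linear [0.464 1.347 0.012] yaw -0.128 dist 0.356
```

Request:
arm_command --motion '[{"linear": [0.03, 0.06, 0], "yaw": -0.01, "hand": 1}, {"linear": [0.06, 0.15, 0], "yaw": -0.02, "hand": 1}, {"linear": [0.1, 0.25, 0], "yaw": -0.03, "hand": 1}, {"linear": [0.15, 0.37, 0], "yaw": -0.04, "hand": 1}, {"linear": [0.2, 0.49, 0], "yaw": -0.06, "hand": 1}, {"linear": [0.25, 0.61, 0], "yaw": -0.08, "hand": 1}, {"linear": [0.3, 0.73, 0], "yaw": -0.1, "hand": 1}, {"linear": [0.34, 0.85, 0], "yaw": -0.12, "hand": 1}, {"linear": [0.38, 0.94, 0], "yaw": -0.128, "hand": 1}, {"linear": [0.4, 1.0, 0], "yaw": -0.128, "hand": 1}, {"linear": [0.4, 1.0, 0], "yaw": -0.128, "hand": 1}]'

```text
clock: 11.9
tcp_pos: [0.562, 0.092, 0.3212]
tcp_rot: [[-0.966, 0.259, -0.002], [0.259, 0.966, 0.0], [0.002, -0.0, -1.0]]
wrist_force: [-0.6, -0.9, -4.3]
grip_width: 0.0844
grip_force: 30.0
```

```bash
python3 -c "
from h import *
s=arm.sense();print(s['wrist_force'],s['grip_width'])
mv(st(14,0,320),74.8,'seat')"
```

```text
[-0.60879019 -0.88523663 -4.28619424] 0.08443717725222684
seat linear [0.027 0.344 0.005] yaw 0.004 dist 0.086
```

Request:
arm_command --motion '[{"linear": [0.01, 0.06, 0], "yaw": 0, "hand": 1}, {"linear": [0.02, 0.15, 0], "yaw": 0, "hand": 1}, {"linear": [0.025, 0.24, 0], "yaw": 0, "hand": 1}, {"linear": [0.027, 0.31, 0], "yaw": 0, "hand": 1}, {"linear": [0.027, 0.344, 0], "yaw": 0, "hand": 1}, {"linear": [0.027, 0.344, 0.05], "yaw": 0, "hand": 1}, {"linear": [0.027, 0.344, 0.13], "yaw": 0, "hand": 1}, {"linear": [0.027, 0.344, 0.2], "yaw": 0, "hand": 1}, {"linear": [0.027, 0.344, 0.24], "yaw": 0, "hand": 1}, {"linear": [0.027, 0.344, 0.24], "yaw": 0, "hand": 1}, {"linear": [0.027, 0.344, 0.24], "yaw": 0, "hand": 1}]'

```text
clock: 13.0
tcp_pos: [0.5789, 0.1744, 0.2627]
tcp_rot: [[-0.965, 0.262, 0.0], [0.262, 0.965, -0.0], [-0.0, -0.0, -1.0]]
wrist_force: [0.1, 1.0, -2.6]
grip_width: 0.0849
grip_force: 30.0
```

```bash
cat > c.py <<'E'
from h import *
import sys
s=arm.sense();print(tost(s['tcp_pos']).round(1),s['wrist_force'].round(1),s['grip_width'])
g=grab('side');f=grab('top')
for n,F in(('s',g),('t',f)):
    w=tost(cloud(F));im=F['frame'].astype(int)
    hsv=cv2.cvtColor(F['frame'],cv2.COLOR_RGB2HSV)
    m=(abs(w[...,0]-30)<80)&(abs(w[...,1])<130)&(w[...,2]>56)&(w[...,2]<330)&(im.max(-1)<75)&(im[...,0]-im[...,2]>8)
    q=w[m]
    if len(q)<50: print(n,len(q));continue
    print(n,len(q),'pct',np.percentile(q,[1,50,99],axis=0).round(1).tolist())
    k=q[(q[:,2]<np.percentile(q[:,2],70))] if n=='s' else q
    A=np.c_[k[:,1],k[:,2],np.ones(len(k))];c=np.linalg.lstsq(A,k[:,0],rcond=None)[0];print('  x= %.3f y + %.3f z + %.1f'%tuple(c),'std',(A@c-k[:,0]).std().round(1))
cv2.imwrite('pics/'+sys.argv[1]+'.png',np.hstack([cv2.resize(f['frame'][170:360,120:310],(400,400)),cv2.resize(g['frame'][50:270,210:430],(400,400))])[:,:,::-1])
E
python3 c.py d; python3 -c "
from h import *
mv(st(14,0,320),74.8)"
```

```text
[ 15.7  -2.  262.7] [ 0.1  1.  -2.6] 0.0848809212316633
s 1583 pct [[-4.9, -100.3, 62.0], [23.0, -56.3, 186.0], [86.7, 74.5, 293.7]]
  x= 0.132 y + -0.034 z + 47.3 std 23.5
t 1413 pct [[-7.7, -99.5, 62.0], [66.1, -50.8, 187.3], [78.3, 53.8, 248.2]]
  x= 0.477 y + -0.002 z + 70.3 std 18.4
 linear [ 0.008  0.007 -0.224] yaw 0.0 dist 0.056
```

View pics/d.png

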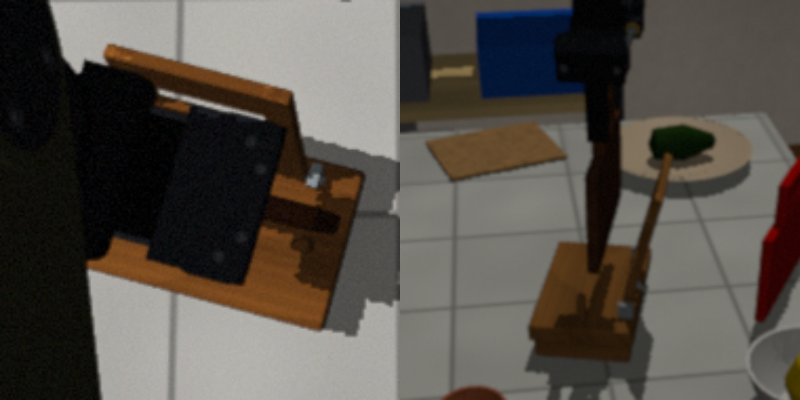

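The view shows the board hanging upright between the lug (top crop (302,243)) and the open back, with its bottom edge over the base. I'll shift it 4 mm back and lower it.

Request:
arm_command --motion '[{"linear": [-0.016, 0.008, 0.04], "yaw": 0, "hand": 1}, {"linear": [-0.016, 0.008, 0.1], "yaw": 0, "hand": 1}, {"linear": [-0.016, 0.008, 0.17], "yaw": 0, "hand": 1}, {"linear": [-0.016, 0.008, 0.23], "yaw": 0, "hand": 1}, {"linear": [-0.016, 0.008, 0.26], "yaw": 0, "hand": 1}, {"linear": [-0.016, 0.008, 0.27], "yaw": 0, "hand": 1}, {"linear": [-0.016, 0.008, 0.27], "yaw": 0, "hand": 1}, {"linear": [-0.016, 0.008, 0.27], "yaw": 0, "hand": 1}]'

```text
clock: 13.9
tcp_pos: [0.5838, 0.1757, 0.1961]
tcp_rot: [[-0.965, 0.262, 0.002], [0.262, 0.965, 0.0], [-0.001, 0.001, -1.0]]
wrist_force: [-0.5, 0.1, -2.7]
grip_width: 0.085
grip_force: 30.0
```

```bash
cat > e.py <<'E'
from h import *
s=arm.sense();print(tost(s['tcp_pos']).round(1),s['wrist_force'].round(1),s['grip_width'])
g=grab('side');w=tost(cloud(g));
# near vertical edge of the board: points with y about -95 (board) by height
for z in range(60,180,15):
    m=(w[...,1]<-84)&(w[...,1]>-106)&(abs(w[...,2]-z)<7)&(w[...,0]>-30)&(w[...,0]<110)
    if m.sum(): print(z,m.sum(),np.percentile(w[...,0][m],[5,50,95]).round(1),np.percentile(w[...,1][m],5).round(1))
E
python3 e.py
```

```text
[ 20.    0.5 196.1] [-0.5  0.1 -2.7] 0.08503890676424329
60 19 [15.6 22.  26.7] -97.1
75 47 [13.8 22.2 27.5] -97.7
90 43 [14.3 22.4 27.5] -96.9
105 42 [14.7 22.  27.6] -97.6
120 39 [15.  21.4 27.1] -96.9
135 42 [15.2 21.4 27.3] -97.8
150 44 [15.3 21.8 27.4] -97.0
165 45 [13.6 21.6 27.3] -97.6
```

Request:
arm_command --motion '[{"linear": [0.014, 0.006, 0.01], "yaw": 0, "hand": 1}, {"linear": [0.014, 0.006, 0.02], "yaw": 0, "hand": 1}, {"linear": [0.014, 0.006, 0.03], "yaw": 0, "hand": 1}, {"linear": [0.014, 0.006, 0.04], "yaw": 0, "hand": 1}, {"linear": [0.014, 0.006, 0.046], "yaw": 0, "hand": 1}, {"linear": [0.014, 0.006, 0.046], "yaw": 0, "hand": 1}, {"linear": [0.014, 0.006, 0.046], "yaw": 0, "hand": 1}]'

```text
clock: 14.65
tcp_pos: [0.5806, 0.1779, 0.1858]
tcp_rot: [[-0.965, 0.262, 0.001], [0.262, 0.965, 0.0], [-0.001, 0.0, -1.0]]
wrist_force: [-2.6, -0.3, 5.4]
grip_width: 0.0845
grip_force: 30.0
```

```bash
python3 e.py
```

```text
[ 16.4   1.9 185.8] [-2.6 -0.3  5.4] 0.08447640126730459
60 37 [11.2 17.9 23.2] -96.5
75 36 [11.3 17.9 23.4] -95.8
90 42 [ 9.4 17.4 23.7] -97.3
105 45 [10.  18.3 23.5] -96.2
120 43 [10.7 17.3 23.7] -96.0
135 43 [11.  17.4 23.3] -96.9
150 43 [11.7 17.9 23.2] -97.3
165 48 [11.9 17.7 23.7] -96.9
```

Contact with the base (about 8 N). I'll lean the top back.

Request:
arm_command --motion '[{"linear": [-0.02, 0, 0.0], "yaw": 0, "hand": 1}, {"linear": [-0.04, 0, 0.0], "yaw": 0, "hand": 1}, {"linear": [-0.06, 0, 0.001], "yaw": 0, "hand": 1}, {"linear": [-0.08, 0, 0.003], "yaw": 0, "hand": 1}, {"linear": [-0.1, 0, 0.005], "yaw": 0, "hand": 1}, {"linear": [-0.12, 0, 0.007], "yaw": 0, "hand": 1}, {"linear": [-0.14, 0, 0.01], "yaw": 0, "hand": 1}, {"linear": [-0.14, 0, 0.01], "yaw": 0, "hand": 1}]'

```text
clock: 15.5
tcp_pos: [0.6154, 0.1686, 0.1829]
tcp_rot: [[-0.965, 0.262, 0.003], [0.262, 0.965, 0.0], [-0.002, 0.001, -1.0]]
wrist_force: [-0.7, -1.2, 4.6]
grip_width: 0.0848
grip_force: 30.0
```

```bash
python3 e.py
```

```text
[ 52.4   2.  182.9] [-0.7 -1.2  4.6] 0.08478110099841014
60 35 [12.3 17.8 26. ] -95.8
75 38 [15.7 22.1 28.5] -96.3
90 40 [18.2 25.7 32.5] -96.4
105 36 [22.4 28.8 34.8] -95.7
120 42 [24.7 31.2 37.5] -96.3
135 41 [29.4 35.7 41.6] -96.5
150 42 [31.9 38.8 45.2] -96.2
165 46 [35.6 41.4 47.6] -96.3
```

It pivoted as intended: lean about 0.23 rad, bottom edge staying at x≈15 mm. I'll release it, let it settle and retreat straight up.

Request:
arm_command --motion '[{"linear": [0, 0, 0], "yaw": 0, "hand": -1}, {"linear": [0, 0, 0], "yaw": 0, "hand": -1}, {"linear": [0, 0, 0], "yaw": 0, "hand": -1}, {"linear": [0, 0, 0], "yaw": 0, "hand": -1}, {"linear": [0, 0, -0.06], "yaw": 0, "hand": -1}, {"linear": [0, 0, -0.15], "yaw": 0, "hand": -1}, {"linear": [0, 0, -0.3], "yaw": 0, "hand": -1}, {"linear": [0, 0, -0.5], "yaw": 0, "hand": -1}, {"linear": [0.4, 0, -0.6], "yaw": 0, "hand": -1}, {"linear": [0.8, 0, -0.6], "yaw": 0, "hand": -1}, {"linear": [0.8, 0, -0.6], "yaw": 0, "hand": -1}, {"linear": [0.8, 0, -0.6], "yaw": 0, "hand": -1}]'

```text
clock: 16.75
tcp_pos: [0.4213, 0.2208, 0.3326]
tcp_rot: [[-0.965, 0.262, 0.002], [0.262, 0.965, 0.001], [-0.001, 0.001, -1.0]]
wrist_force: [-0.8, 1.6, 0.4]
grip_width: 0.0954
grip_force: 0.0
```

```bash
python3 e.py; python3 c.py f; python3 b.py
```

```text
[-148.6    1.5  332.6] [-0.8  1.6  0.4] 0.09535113487067141
60 37 [13.6 19.7 28. ] -96.9
75 42 [18.2 24.6 32.4] -96.3
90 43 [24.2 30.6 37.1] -96.2
105 43 [29.3 35.2 43.1] -96.5
120 46 [35.3 41.5 48.9] -96.6
135 41 [41.  47.  53.9] -96.0
150 46 [45.4 52.  59.8] -96.5
165 37 [49.9 55.9 63. ] -96.0
[-154.     1.8  334. ] [-2.7  3.5  1.3] 0.09488815576085488
s 1454 pct [[-6.5, -96.4, 58.0], [53.2, -54.8, 139.0], [86.9, 73.6, 210.3]]
  x= -0.034 y + 0.416 z + -7.9 std 13.6
t 6151 pct [[-4.2, -93.9, 59.1], [45.3, -4.3, 151.9], [79.4, 89.3, 211.4]]
  x= -0.010 y + 0.426 z + -16.9 std 5.3
[-148.55289129    2.04403232  333.4528271 ] [ 0.5541562  -0.48212522  0.18147915] 0.0953006546502822
s [ 75. -41. 207.] theta 1.77
t [ 71. -38. 211.] theta 1.74
```

View pics/f.png

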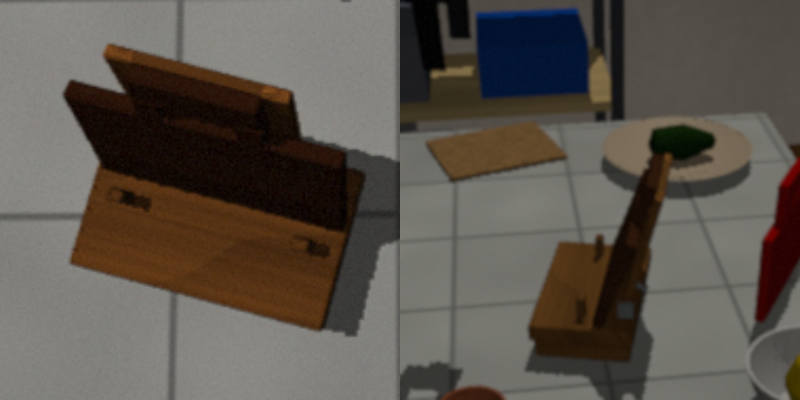

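The board leans at about 0.34 rad against the open back, behind both lugs, with its bottom at x≈17 mm, y≈-1 mm, and squarely aligned. The gripper is clear. The 1.74 rad reading is thrown off by the board's bar in front of the back, which has stayed open. I'll hand in.

```bash
python3 -c "
from cell import arm
print(arm.sign_off())"
```

```text
the job is handed in; nothing more can be done
None
```

The stand's back snapped fully open first; the dark chopping board now leans on it, centred, square and released, and the job is handed in (no verdict was returned).

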